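# Sort the tested compressor housings

### The arm

A 6-joint arm with a two-finger parallel gripper is mounted at the origin on the work surface. World frame = base frame: x ahead of the robot, y to its left, z up, the work surface at z = 0. Lengths are in m, angles in rad, forces in N, time in s.
With the tool pointing down it reaches from about 0.325 to 0.85 m from the base axis. Payload 4.4 kg.
Tool frame: the origin (TCP) lies on the centre line of the jaws, within the pads' length; the fingertips stand 22 mm ahead of it and the grasp point (between the pads) lies 3 mm ahead of it; z points along the fingers, y is the line along which they close (so a half turn about z gives the same grasp; the last joint's range is limited). The gripper opens to 94 mm and grips with 3 to 60 N. Pads are 16 mm wide; open, the fingers measure 119 mm over their backs; the gripper's body (75 mm by 177 mm) begins 78 mm behind the grasp point.
Start: joints at [1.016, 0.207, 1.542, -0, 1.393, -0.15], TCP at [0.226, 0.529, 0.227] pointing down, gripper open.
Joint ranges: [-2.73, 2.73], [-0.86, 2.22], [0.23, 2.46], [-1.11, 4.25], [0.08, 2.63], [-2.82, 2.82]. Speed limits (rad/s): [2.79, 2.79, 3.14, 3.14, 3.14, 3.14].

### API

Orientations are given as a unit quaternion [x, y, z, w].
In Python, from bench import robot gives the robot as it stands. The module is installed in compiled form; this text tells all that it offers.
- The arm moves only by the tool move_arm, never from a script. Its argument "rows" is a list of rows, each a list of 3 entries, a list of its own where there are three numbers: the closure, from 0 (fully open) to 1 (shut), then the shift along the tool's x, y, z as a fraction of full scale, then the turn about the tool's z as a fraction of full scale. In form: [[jaw, [tx, ty, tz], spin], ...]. A call has exactly 5 rows; each row shifts and turns the commanded pose from where the row before left it, along the tool's axes as they then stand; what a row does not reach is not made up. Full scale, the value 1, is 0.15 m for a shift and 90 degrees for a turn. A row lasts 1/8 s, in which the tool goes at most 62.5 mm and 10.7 degrees, less where a joint would pass 70% of its speed; a pose out of reach is approached as far as the arm can. A call with a number of a shift or a turn outside -1 to 1 is refused whole. A call with a gripper value outside its range is refused whole. The fingers move at their own pace and stop on an object; "newtons" is the grip in N (left out, the last holds). Time passes only in rows, so rows that do not move let the fingers close, or fill a call up. It gives the time, the measured TCP pose, the force, the opening and the grip force at its end, in the units of the state.
- robot.sense(): the state, without advancing time (a new reading comes with each control period).
- robot.camera(name): name is "scene" or "side" or "wrist"; returns a dict with "pixels" (400x640x3 uint8, red, green, blue), "camera_matrix" (3x3 intrinsics, pixels), "T" (4x4, takes a point from camera to world coordinates). Camera axes: x right, y down, z forward; pixel columns grow to the right and rows downward; lengths in m; the calibration is good to about 2 mm. The wrist camera is an equidistant fisheye: a pixel r from the principal point sees the ray r / f radians off the axis. A picture is of the moment at which its call begins. There is no depth.
- robot.close_job(): hands the job in; it is judged then, once.
Trained networks look in a picture, given as the dict that the camera call returned (one of the last four; its "shot" number tells which), for a name from the list of things; names that differ only in an ending like _2 or _b are one class to them, and where a whole thing is asked for, a point or a joint stands for the part that bears it (a point fixed in the world has none). Each returns a list of dicts, best first, with "p" (0 to 1); they miss things now and then, are a little off and sometimes report something else, mostly with a low value. They report only what shows in the picture. A call takes as long as a camera call. They do not tell look-alikes from the thing itself.
- robot.recognise(picture, query): "point" ([x, y, z] in m, in the coordinates of the camera as it stood for that picture, good to about 4 mm: the middle of the surface that is visible of it).
- robot.trace(picture, query): "pixels" (400x640 bool, what is visible of it).
- robot.place_of(picture, query): "point" ([x, y, z] in m, in the coordinates of the camera as it stood for that picture, good to about 4 mm: a listed point, or the origin of a listed thing).
The state is a dict: "time": time; "qpos": joint angles; "joint_velocities": joint speeds; "joint_torque": joint torques, N m; "eef_pos": TCP position; "orientation": TCP orientation; "ft_force": force on the tool from outside, world axes, zero at the start; "ft_torque": the same for the moment, N m; "opening": opening from 0.0 (shut) to 1.0 (fully open); "gripper_force": force on a finger pad.
Only numpy, scipy, OpenCV 4.12 (cv2) and the standard library are available. Lean on these libraries where they do the work, as an engineer would, in place of code of your own. Each camera call takes 0.05 s, during which the arm holds its last target. There are 200 camera calls.

### The job

Take the tested valve housings off the sloped rack without dropping them: the one with the round brass tag has passed, so set it tag up on the pass nest (the plate with two fences) and push it square and flush into the fence corner, long side against the long fence and end against the short one; the one with the oblong brass tag is rejected, so lay it flat, tag up, in the open reject tray. Leave the untagged housing in its place on the rack, and do not disturb the tools and the tub on the bench.

Things in the scene. Friction and masses are not known exactly. Their poses are not given: they have to be found in the camera images.
- housing_disc: Cast aluminium valve housing, 50 (x) by 104 (y, lengthwise) by 40 mm tall, 0.3 kg: block 50 x 84 x 40 plus an end lug 36 wide, 22 tall, 10 long at each end. Origin: centre of underside; z out of its top. Starts on the rack's slope, long side across the slope and resting on the lip. Has a ROUND brass tag (38 mm disc, 2 thick) mid-top: passed.
- housing_plate: Cast aluminium valve housing, 50 (x) by 104 (y, lengthwise) by 40 mm tall, 0.3 kg: block 50 x 84 x 40 plus an end lug 36 wide, 22 tall, 10 long at each end. Origin: centre of underside; z out of its top. Starts on the rack's slope, long side across the slope and resting on the lip. Has an OBLONG brass tag (54 x 18 mm, 2 thick) mid-top, lengthwise: rejected.
- housing_bare: Cast aluminium valve housing, 50 (x) by 104 (y, lengthwise) by 40 mm tall, 0.3 kg: block 50 x 84 x 40 plus an end lug 36 wide, 22 tall, 10 long at each end. Origin: centre of underside; z out of its top. Starts on the rack's slope, long side across the slope and resting on the lip. Bare top, no tag: untested.
- inspection_rack: Fixed grey rack; three housings in a row along its y, 116 mm apart, in any order. Origin: on the table under the row's middle. Its deck slopes 35 deg (0.61 rad), rising to its +x, so tops lean to -x, towards the robot; housing origins 70 mm above the table. Lip at the low edge: 10 mm off the deck, so keep fingertips 13 mm or more off the deck.
- lamp_bar (a point): Middle of the lamp bar on the rack (24 mm along rack x by 22 mm tall, 398 mm long along rack y) that runs over the row, 254 mm above the table and 46 mm to the +x side of the rack's origin, on posts at rack y = +-191 mm. A gripper pointing straight down at a housing hits it; one tilted square to the deck clears it.
- pass_nest: Fixed pass nest: dark steel plate 140 (x) by 160 (y) mm, 8 mm thick, with two bright steel fences 10 mm thick, tops 34 mm above the table: the long one along the +x edge (inner face at x = +60 mm), the short one along the -y edge (inner face at y = -70 mm). Other two sides open. Origin: centre of underside, on the table.
- nest_home (a point): Where the underside centre (origin) of a housing lies when it is home in the fence corner: x = +35, y = -18, z = +8 mm from the pass nest's origin, same axes as the nest.
- reject_tray: Fixed reject tray of bare sheet steel, open on top, 135 (x) by 155 (y) by 35 mm tall, walls and floor 4 mm. Origin: centre of the underside, on the table.
- wrench: Bystander: loose steel wrench, 170 mm long, lying on the bench between the robot and the rack. Origin near its middle.
- screwdriver: Bystander: loose screwdriver with green handle, 190 mm long, lying beyond the nests. Origin near its middle.
- tub: Bystander: loose white plastic tub, 104 mm across, 70 mm tall, standing beyond the nests. Origin: centre of its underside.
Not all that is in view belongs to the job. Leave any turquoise look-alike of the housing_disc alone.

How it is judged:
At the end, for the whole second after the job is handed in: Round-tag housing flat, tag up, on the pass nest, long side within 3 mm of the long fence, end within 3 mm of the short one, square within 0.05 rad; oblong-tag housing flat (0.08 rad), tag up, on the reject tray floor; both at rest; untagged housing within 20 mm of its start (x of housing_disc in the frame of pass_nest between 0.032 and 0.0375 m and y of housing_disc in the frame of pass_nest between -0.0205 and -0.015 m and z of housing_disc in the frame of pass_nest below 0.011 m and angle between the y axis of housing_disc and the y axis of pass_nest, either way round below 0.05 rad and angle between each of housing_disc, housing_plate's own z axis and vertical below 0.08 rad and x of housing_plate in the frame of reject_tray between -0.045 and 0.045 m and y of housing_plate in the frame of reject_tray between -0.055 and 0.055 m and z of housing_plate in the frame of reject_tray below 0.009 m and distance of housing_bare from where it was at the start of the episode below 0.02 m and linear speed of each of housing_disc, housing_plate below 0.02 m/s); the robot touches nothing.
It fails at once if the passed housing is dropped or thrown: it moves faster than 0.8 m/s while the fingers do not touch it (a fall of more than about 3 cm) (linear speed of housing_disc above 0.8 m/s and contact force between the fingers and housing_disc below 0.05 N).
It fails at once if the rejected housing is dropped or thrown: it moves faster than 0.8 m/s while the fingers do not touch it (a fall of more than about 3 cm) (linear speed of housing_plate above 0.8 m/s and contact force between the fingers and housing_plate below 0.05 N).
It fails at once if the untagged housing is moved more than 20 mm from its place (distance of housing_bare from where it was at the start of the episode above 0.02 m).
It fails at once if a bystander (wrench, screwdriver, tub) is moved more than 30 mm (distance of any of wrench, screwdriver, tub from where it was at the start of the episode above 0.03 m).
It also fails if it takes over 72 s, if anything falls off the work surface, if the arm or the gripper's body presses on something with over 40 N, if the wrist force passes 120 N, or if a joint passes its speed limit or range.

## Working session

There is one attempt and no reset: what is moved stays moved. The work goes in short steps, Python scripts to look and compute and a tool call to move; the robot and the scene stay as the last step left them, time stands still between calls to the robot, and variables do not carry over. Pictures are saved under pics/ and viewed, at most 10 in all, crops included, and the job is handed in when it is done.

Besides the shell and the picture viewer there is one more tool, called after "Emit:" as name([rows], argument=value, ...), one row to a line, values as JSON. move_arm: Moves the arm, as the interface text tells. Shift numbers are shares of 0.15 m and turn numbers shares of 90 degrees, none past 1 either way. Its arguments: {"type":"object","properties":{"rows":{"type":"array"},"newtons":{"type":"number"}},"required":["rows"]}

```bash
mkdir -p pics
cat > h.py <<'E'
import numpy as np, cv2
from scipy.spatial.transform import Rotation as R
from bench import robot
def w(p,c): return (c["T"]@np.r_[p,1])[:3]
def save(c,n): cv2.imwrite(f"pics/{n}.png",c["pixels"][:,:,::-1])
E
python3 - <<'E'
from h import *
s=robot.sense(); print(s["eef_pos"],R.from_quat(s["orientation"]).as_matrix().round(3).tolist(),s["opening"])
cs={n:robot.camera(n) for n in("scene","side","wrist")}
for n,c in cs.items():
    save(c,n+"0"); print(n,c["T"].round(3).tolist(),c["camera_matrix"].round(1).tolist())
for q in["housing_disc","housing_plate","housing_bare","inspection_rack","lamp_bar","pass_nest","nest_home","reject_tray","wrench","screwdriver","tub"]:
    for n,c in cs.items():
        print(q,n,[(w(r["point"],c).round(3).tolist(),round(r["p"],2)) for r in robot.place_of(c,q)[:4]])
E
cd pics; python3 -c "
import cv2,numpy as np
cv2.imwrite('a.png',cv2.resize(np.vstack([cv2.imread('scene0.png'),cv2.imread('side0.png')]),None,fx=.75,fy=.75))"
```

```text
[0.2260677  0.52789049 0.22631937] [[-0.919, 0.394, -0.001], [0.394, 0.919, -0.002], [0.0, -0.002, -1.0]] 0.9985527505288416
scene [[0.107, 0.787, -0.608, 1.233], [0.994, -0.079, 0.073, -0.104], [0.009, -0.612, -0.791, 1.064], [0.0, 0.0, 0.0, 1.0]] [[376.0, 0.0, 317.3], [0.0, 376.0, 206.6], [0.0, 0.0, 1.0]]
side [[0.976, -0.144, 0.163, 0.316], [-0.217, -0.697, 0.684, -0.935], [0.015, -0.703, -0.711, 1.146], [0.0, 0.0, 0.0, 1.0]] [[499.8, 0.0, 317.0], [0.0, 499.8, 202.0], [0.0, 0.0, 1.0]]
wrist [[0.394, 0.892, 0.222, 0.162], [0.919, -0.382, -0.097, 0.556], [-0.002, 0.242, -0.97, 0.384], [0.0, 0.0, 0.0, 1.0]] [[309.7, 0.0, 315.2], [0.0, 309.7, 195.9], [0.0, 0.0, 1.0]]
housing_disc scene [([0.593, 0.155, 0.067], 0.98), ([0.337, -0.086, 0.039], 0.89), ([0.753, 0.288, 0.044], 0.7), ([0.465, 0.397, 0.046], 0.6)]
housing_disc side [([0.595, 0.155, 0.071], 0.87), ([0.337, -0.086, 0.037], 0.74), ([0.463, 0.395, 0.041], 0.63), ([0.365, 0.205, 0.001], 0.59)]
housing_disc wrist [([0.459, 0.397, 0.044], 0.63)]
housing_plate scene [([0.587, 0.268, 0.078], 0.91)]
housing_plate side [([0.588, 0.268,
[... 381 characters left out ...]
est scene [([0.465, -0.367, 0.001], 0.94)]
pass_nest side [([0.462, -0.37, -0.002], 0.74)]
pass_nest wrist []
nest_home scene [([0.504, -0.38, 0.012], 0.83)]
nest_home side [([0.508, -0.384, 0.008], 0.85)]
nest_home wrist []
reject_tray scene [([0.515, -0.144, 0.003], 0.96), ([0.645, 0.155, 0.257], 0.56)]
reject_tray side [([0.52, -0.145, 0.0], 0.64)]
reject_tray wrist []
wrench scene [([0.362, 0.211, -0.001], 0.75)]
wrench side [([0.366, 0.205, -0.0], 0.68)]
wrench wrist []
screwdriver scene [([0.663, -0.363, -0.002], 0.85)]
screwdriver side [([0.664, -0.359, -0.002], 0.62)]
screwdriver wrist []
tub scene [([0.736, -0.128, 0.002], 0.62)]
tub side [([0.737, -0.135, 0.003], 0.9)]
tub wrist []
```

View pics/a.png

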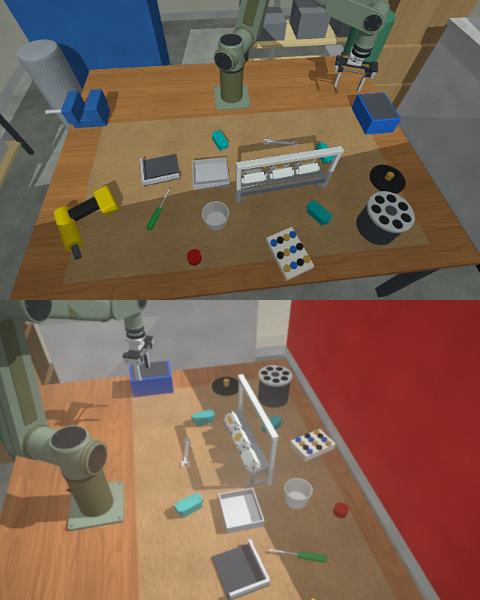

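Picture: the three white housings sit on the rack at scene about (335,233), (375,228), (415,222), and side about (310,160)–(330,215). Turquoise look-alikes are at side (270,155), (252,273) and (360,165). The tray is at side (320,280), the nest at (320,360). The candidates for the round tag are the rack middle at world y≈0.155 and the turquoise ones, which are excluded. Next is a close crop to check.

Run:
```python
from h import *
a=cv2.imread("pics/scene0.png")[190:280,300:470]; b=cv2.imread("pics/side0.png")
A=cv2.resize(a,(800,424),interpolation=3)
cv2.imwrite("pics/b.png",A)
B=b[230:400,270:400]; cv2.imwrite("pics/c.png",cv2.resize(B,None,fx=3.5,fy=3.5,interpolation=3))
```

```text
(no output)
```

View pics/b.png

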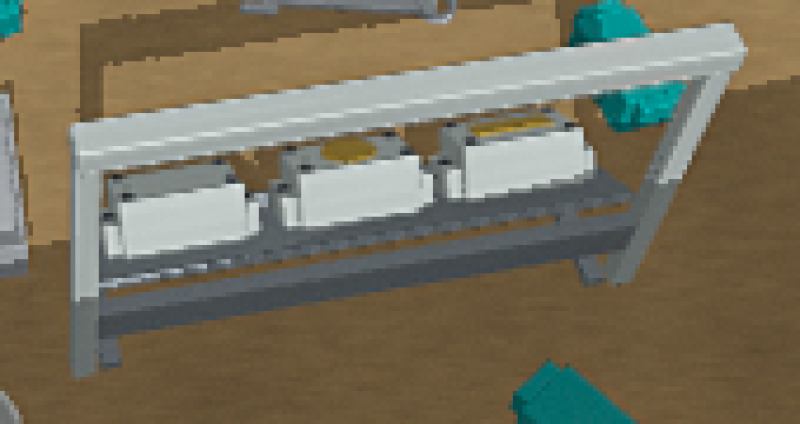

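View pics/c.png

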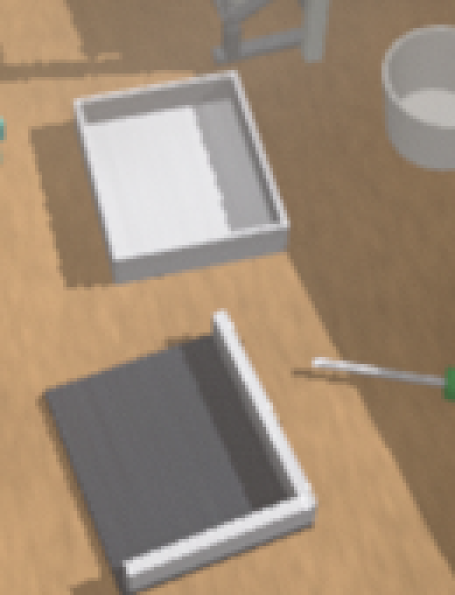

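The crop confirms it: round tag on the middle housing (crop 350,148), oblong on the +y one (525,127), bare at the −y end (165,180). The nest has its long fence at far +x and its short fence at −y (corner at crop 305,500), and the tray is at (180,170).

The tool can only spin about the vertical. So I'll grip each housing lengthwise (84 mm) above its lugs, with the gripper's narrow side towards the bar, then let it pivot flat when it is set down.

Emit:
move_arm([
  [0,[0,0,0],-0.102],
  [0,[0,0,0],-0.102],
  [0,[0,0,0],-0.102],
  [0,[-0.238,-0.212,0],0],
  [0,[-0.238,-0.212,0],0],
], newtons=15)

```text
time: 2.42
eef_pos: [0.3029, 0.4702, 0.2275]
orientation: [-0.039, 0.999, 0.0, 0.0]
ft_force: [0.0, 0.3, 0.8]
opening: 1.001
gripper_force: 0.0
```

Emit:
move_arm([
  [0,[-0.238,-0.212,0],0],
  [0,[-0.238,-0.212,0],0],
  [0,[-0.238,-0.212,0],0],
  [0,[-0.238,-0.212,0],0],
  [0,[-0.238,-0.212,0],0],
])

```text
time: 3.05
eef_pos: [0.4937, 0.3245, 0.2276]
orientation: [-0.038, 0.999, 0.0, 0.0]
ft_force: [0.1, 0.1, -0.4]
opening: 0.998
gripper_force: 0.0
```

Emit:
move_arm([
  [0,[-0.238,-0.212,0],0],
  [0,[-0.238,-0.212,0],0],
  [0,[0,0,0],0],
  [0,[0,0,0],0],
  [0,[0,0,0],0],
])

```text
time: 3.68
eef_pos: [0.5675, 0.2685, 0.2274]
orientation: [-0.039, 0.999, 0.0, -0.0]
ft_force: [-1.0, 0.1, 0.4]
opening: 0.999
gripper_force: 0.0
```

```bash
cat >> h.py <<'E'
def proj(P,c):
    """world points -> pixels, wrist fisheye"""
    T=np.linalg.inv(c["T"]); p=(np.atleast_2d(P)@T[:3,:3].T)+T[:3,3]
    K=c["camera_matrix"]; r=np.hypot(p[:,0],p[:,1]); th=np.arctan2(r,p[:,2])
    return np.c_[K[0,2]+K[0,0]*th*p[:,0]/r,K[1,2]+K[1,1]*th*p[:,1]/r]
def ray(uv,c):
    K=c["camera_matrix"]; d=(np.atleast_2d(uv)-K[:2,2])/K[0,0]; th=np.linalg.norm(d,axis=1,keepdims=True)
    v=np.c_[d/th*np.sin(th),np.cos(th)]; return c["T"][:3,3],v@c["T"][:3,:3].T
def onz(uv,c,z):
    o,v=ray(uv,c); return o+v*((z-o[2])/v[:,2])[:,None]
E
python3 - <<'E'
from h import *
s=robot.sense(); print(s["time"],s["eef_pos"],R.from_quat(s["orientation"]).as_matrix().round(3).tolist())
c=robot.camera("wrist"); save(c,"w1"); print(c["T"].round(3).tolist())
for q in["housing_disc","housing_plate","housing_bare","lamp_bar","wrench"]:
    print(q,[(w(r["point"],c).round(3).tolist(),round(r["p"],2)) for r in robot.place_of(c,q)[:3]])
E
```

```text
3.675 [0.56752215 0.26847302 0.22744708] [[-0.997, -0.077, -0.0], [-0.077, 0.997, 0.0], [0.0, 0.0, -1.0]]
[[-0.077, 0.967, 0.241, 0.498], [0.997, 0.075, 0.018, 0.264], [-0.0, 0.242, -0.97, 0.385], [0.0, 0.0, 0.0, 1.0]]
housing_disc [([0.46, 0.4, 0.046], 0.93), ([0.756, 0.285, 0.038], 0.89), ([0.336, -0.092, 0.041], 0.83)]
housing_plate [([0.584, 0.266, 0.07], 0.63)]
housing_bare [([0.607, 0.034, 0.069], 0.58)]
lamp_bar []
wrench [([0.357, 0.206, -0.001], 0.56)]
```

View pics/w1.png

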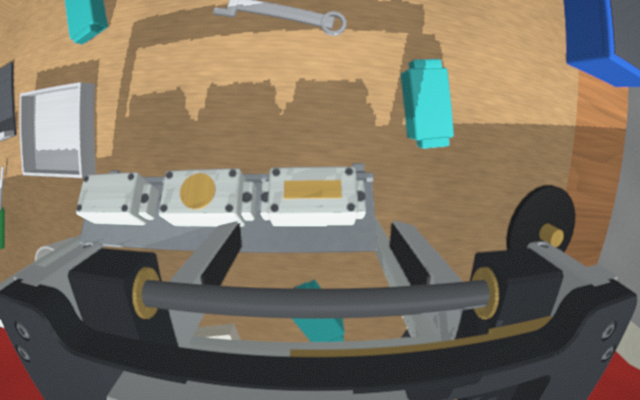

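The wrist picture shows the bare housing at (112,197), the round tag at (198,190) and the oblong tag at (313,189). The fingers at (220,250) and (410,250) straddle the last. I'll triangulate the tags from three views.

```bash
cat >> h.py <<'E'
from scipy.ndimage import label
def brass(px):
    h=cv2.cvtColor(px,cv2.COLOR_RGB2HSV); return (h[...,0]>15)&(h[...,0]<28)&(h[...,1]>150)&(h[...,2]>90)
def tri(os,vs):
    A=0;b=0
    for o,v in zip(os,vs):
        v=v/np.linalg.norm(v);M=np.eye(3)-np.outer(v,v);A=A+M;b=b+M@o
    p=np.linalg.solve(A,b); return p,[np.linalg.norm((np.eye(3)-np.outer(v,v)/(v@v))@(p-o)) for o,v in zip(os,vs)]
def blob(c,P,rad=9,n="wrist"):
    """centroid of the brass blob nearest the pixel of world point P"""
    if n=="wrist": g=proj(P,c)[0]
    else:
        T=np.linalg.inv(c["T"]);q=c["camera_matrix"]@(T[:3,:3]@P+T[:3,3]);g=q[:2]/q[2]
    L,k=label(brass(c["pixels"])); best=None
    for i in range(1,k+1):
        y,x=np.nonzero(L==i); d=np.hypot(x.mean()-g[0],y.mean()-g[1])
        if len(x)>6 and (best is None or d<best[0]): best=(d,x.mean(),y.mean(),len(x),np.c_[x,y])
    return g,best
def rays(uv,c,n):
    if n=="wrist": o,v=ray(uv,c); return o,v[0]
    return c["T"][:3,3],c["T"][:3,:3]@np.linalg.solve(c["camera_matrix"],np.r_[uv,1])
E
python3 - <<'E'
from h import *
cs={n:robot.camera(n) for n in("wrist","scene","side")}
t=np.radians(35);yaw=.076;X=np.array([np.cos(yaw),np.sin(yaw),0]);Z=np.array([0,0,1])
up=-np.sin(t)*X+np.cos(t)*Z
pts={}
for nm,P in(("plate",[.5865,.267,.07]),("disc",[.595,.155,.07])):
    P=np.array(P)+.042*up; obs=[]
    for n,c in cs.items():
        g,b=blob(c,P,n=n); print(nm,n,g.round(1),[round(x,1) for x in b[:4]]); obs.append(rays([b[1],b[2]],c,n))
    p,e=tri(*zip(*obs)); print(p.round(4),np.round(e,4)); pts[nm]=p
    for i in range(3):
        q=[obs[j] for j in range(3) if j!=i]; print("  without",i,tri(*zip(*q))[0].round(4))
    print(" origin",(p-.042*up).round(4))
d=pts["plate"]-pts["disc"]; print("yaw",np.arctan2(-d[0],d[1]),np.linalg.norm(d))
c=cs["wrist"]; g,b=blob(c,pts["plate"]); 
e=onz(b[4].astype(float),c,pts["plate"][2]); u,s,v=np.linalg.svd(e[:,:2]-e[:,:2].mean(0)); print("tag long dir",v[0])
E
```

```text
Traceback (most recent call last):
TypeError: 'NoneType' object is not subscriptable
```

Run:
```python
from h import *
for n,uv in(("w1",(313,189)),("w1",(198,190)),("scene0",(374,221)),("scene0",(412,217))):
    im=cv2.imread(f"pics/{n}.png"); h=cv2.cvtColor(im,cv2.COLOR_BGR2HSV); print(n,uv,h[uv[1],uv[0]])
h=cv2.cvtColor(cv2.imread("pics/side0.png"),cv2.COLOR_BGR2HSV);s=h[140:230,300:340]; k=(s[...,1]>110)&(s[...,0]>12)&(s[...,0]<35);print(s[k][:10],[(x+300,y+140) for y,x in np.argwhere(k)][:10])
print(h[300,230],"wood")
```

```text
w1 (313, 189) [ 21 139 178]
w1 (198, 190) [ 21 137 180]
scene0 (374, 221) [ 22 162 123]
scene0 (412, 217) [ 27  36 143]
[[ 19 117 168]
 [ 19 122 167]
 [ 19 122 167]
 [ 19 119 176]
 [ 19 119 169]
 [ 20 121 168]
 [ 19 122 165]
 [ 19 121 165]
 [ 19 121 168]
 [ 19 121 167]] [(np.int64(305), np.int64(154)), (np.int64(304), np.int64(155)), (np.int64(305), np.int64(155)), (np.int64(306), np.int64(155)), (np.int64(303), np.int64(156)), (np.int64(304), np.int64(156)), (np.int64(305), np.int64(156)), (np.int64(306), np.int64(156)), (np.int64(304), np.int64(157)), (np.int64(305), np.int64(157))]
[ 16 106 192] wood
```

```bash
sed -i 's/(h\[...,0\]>15)&(h\[...,0\]<28)&(h\[...,1\]>150)/(h[...,0]>17)\&(h[...,0]<28)\&(h[...,1]>112)/' h.py
python3 - <<'E'
from h import *
cs={n:robot.camera(n) for n in("wrist","scene","side")}
t=np.radians(35);yaw=.076;X=np.array([np.cos(yaw),np.sin(yaw),0]);Z=np.array([0,0,1])
up=-np.sin(t)*X+np.cos(t)*Z
pts={}
for nm,P in(("plate",[.5865,.267,.07]),("disc",[.595,.155,.07])):
    P=np.array(P)+.042*up; obs=[]
    for n,c in cs.items():
        g,b=blob(c,P,n=n)
        if b is None or b[0]>12: print(nm,n,g,"none",b and b[:4]); continue
        print(nm,n,g.round(1),[round(x,1) for x in b[:4]]); obs.append(rays([b[1],b[2]],c,n))
    p,e=tri(*zip(*obs)); print(p.round(4),np.round(e,4)); pts[nm]=p
    print(" origin",(p-.042*up).round(4))
d=pts["plate"]-pts["disc"]; print("yaw",np.arctan2(-d[0],d[1]),np.linalg.norm(d))
c=cs["wrist"]; g,b=blob(c,pts["plate"]); 
e=onz(b[4].astype(float),c,pts["plate"][2]); u,s,v=np.linalg.svd(e[:,:2]-e[:,:2].mean(0)); print("tag long dir",v[0],np.ptp(e,axis=0))
E
```

```text
plate wrist [312.5 189.5] [np.float64(1.6), np.float64(313.3), np.float64(188.1), 918]
plate scene [407.6 216.4] [np.float64(0.5), np.float64(408.1), np.float64(216.2), 35]
plate side [305.9 158.5] [np.float64(0.7), np.float64(306.1), np.float64(159.1), 38]
[0.5619 0.266  0.1026] [0.0004 0.0017 0.0017]
 origin [0.5859 0.2678 0.0682]
disc wrist [197.5 189.8] [np.float64(0.5), np.float64(198.0), np.float64(190.0), 897]
disc scene [373.4 221.4] [np.float64(0.2), np.float64(373.6), np.float64(221.3), 45]
disc side [316.1 181.4] [np.float64(1.0), np.float64(316.8), np.float64(182.1), 56]
[0.5717 0.1529 0.1033] [0.0004 0.0018 0.002 ]
 origin [0.5957 0.1547 0.0689]
yaw 0.08635178639482777 0.11355062136337116
tag long dir [-0.09215896  0.99574431] [0.019128   0.05256753 0.        ]
```

Emit:
move_arm([
  [0,[0.011,-0.016,0.2],0],
  [0,[0,0,0.2],0],
  [0,[0,0,0.2],0],
  [0,[0,0,0.1],0],
  [0,[0,0,0.067],0],
])

```text
time: 4.9
eef_pos: [0.5671, 0.265, 0.112]
orientation: [-0.038, 0.999, 0.0, -0.0]
ft_force: [-1.1, -0.6, 9.2]
opening: 0.999
gripper_force: 4.9
```

Emit:
move_arm([
  [1,[0,0,0],0],
  [1,[0,0,0],0],
  [1,[0,0,0],0],
  [1,[0,0,0],0],
  [1,[0,0,0],0],
], newtons=15)

```text
time: 5.52
eef_pos: [0.5677, 0.2653, 0.1132]
orientation: [-0.038, 0.999, 0.0, 0.001]
ft_force: [1.0, 1.9, 2.2]
opening: 0.894
gripper_force: 15.2
```

Run:
```python
from h import *
a=robot.camera("wrist")
b=robot.camera("side"); p=b["pixels"][100:260,250:420]
A=a["pixels"][120:400,120:520]
im=np.zeros((600,700,3),np.uint8); im[:280,:400]=A; im[280:600,:340]=cv2.resize(p,None,fx=2,fy=2)
c=robot.camera("scene"); q=c["pixels"][150:270,320:450]; im[280:520,340:600]=cv2.resize(q,None,fx=2,fy=2)
cv2.imwrite("pics/d.png",im[:,:,::-1])
```

```text
(no output)
```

View pics/d.png

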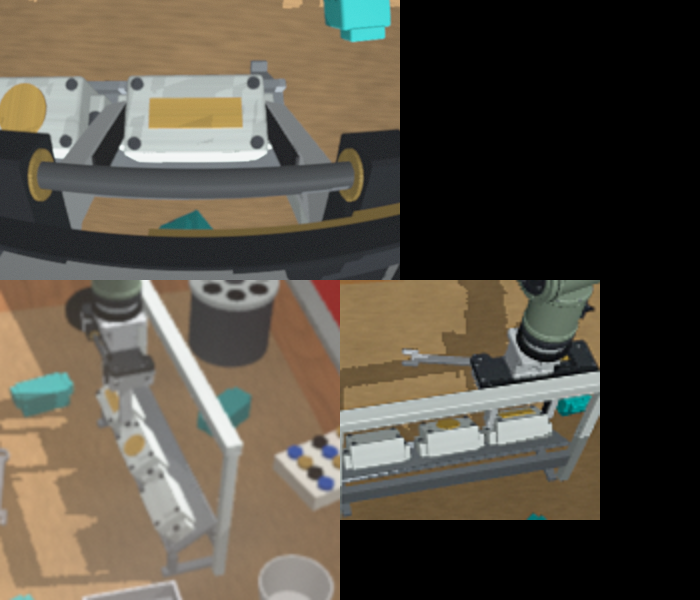

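The picture shows the oblong-tag housing gripped (opening 84 mm) and the gripper body clear of the lamp bar. Now I lift slowly, and afterwards measure tray and nest.

Emit:
move_arm([
  [1,[0,0,-0.05],0],
  [1,[0,0,-0.1],0],
  [1,[0,0,-0.15],0],
  [1,[0,0,-0.2],0],
  [1,[0,0,-0.2],0],
], newtons=20)

```text
time: 6.3
eef_pos: [0.5665, 0.2645, 0.2183]
orientation: [-0.038, 0.999, -0.0, -0.001]
ft_force: [0.5, 0.2, -3.2]
opening: 0.893
gripper_force: 20.2
```

Emit:
move_arm([
  [1,[0.1,-0.1,-0.1],0],
  [1,[0.15,-0.25,0],0],
  [1,[0.15,-0.3,0],0],
  [1,[0.05,-0.3,0],0],
  [1,[0,-0.3,0],0],
])

```text
time: 6.92
eef_pos: [0.5127, 0.0716, 0.2328]
orientation: [-0.038, 0.999, -0.0, -0.0]
ft_force: [1.0, -0.1, -3.5]
opening: 0.891
gripper_force: 20.2
```

Run:
```python
from h import *
s=robot.sense(); print(s["time"],s["eef_pos"],s["ft_force"],s["opening"])
b=robot.camera("side")
def pz(uv,z):
    o,v=rays(uv,b,"side"); return o+v*((z-o[2])/v[2])
T=np.array([pz([270+u/3.5,230+v/3.5],.035)[:2] for u,v in[(75,103),(237,72),(288,228),(115,262)]])
print("tray",T.round(3).tolist(),T.mean(0),[np.degrees(np.arctan2(*(T[i]-T[j])[::-1])).round(1) for i,j in((1,0),(2,3),(0,3),(1,2))])
N=np.array([pz([270+u/3.5,230+v/3.5],.034)[:2] for u,v in[(215,318),(300,500),(125,567)]])
print("nest fence",N.round(3).tolist(),[np.degrees(np.arctan2(*(N[i]-N[j])[::-1])).round(1) for i,j in((0,1),(1,2))])
c=robot.camera("wrist"); save(c,"w2")
for q in("reject_tray","pass_nest","nest_home","housing_plate"):
  for n,cc in(("w",c),("s",b)):
    print(q,n,[(w(r["point"],cc).round(4).tolist(),round(r["p"],2)) for r in robot.place_of(cc,q)[:2]])
```

```text
6.925 [0.51270741 0.07156951 0.23281684] [ 0.98254875 -0.07613015 -3.5181622 ] 0.8911987727627935
tray [[0.451, -0.073], [0.586, -0.069], [0.587, -0.224], [0.453, -0.226]] [ 0.51926883 -0.14812638] [np.float64(1.8), np.float64(1.0), np.float64(90.7), np.float64(90.2)]
nest fence [[0.515, -0.287], [0.537, -0.434], [0.414, -0.454]] [np.float64(98.9), np.float64(9.3)]
reject_tray w [([0.5168, -0.1439, -0.0027], 0.58)]
reject_tray s [([0.52, -0.1445, -0.0014], 0.58)]
pass_nest w [([0.4651, -0.3654, -0.0011], 0.7)]
pass_nest s [([0.4611, -0.3694, -0.001], 0.87)]
nest_home w [([0.5054, -0.3809, 0.0057], 0.86), ([0.4677, -0.3631, -0.0035], 0.38)]
nest_home s [([0.5087, -0.3836, 0.0053], 0.65)]
housing_plate w [([0.5332, 0.0673, 0.1887], 0.65)]
housing_plate s [([0.5346, 0.0704, 0.1881], 0.72), ([0.6686, -0.3575, 0.0005], 0.46)]
```

View pics/w2.png

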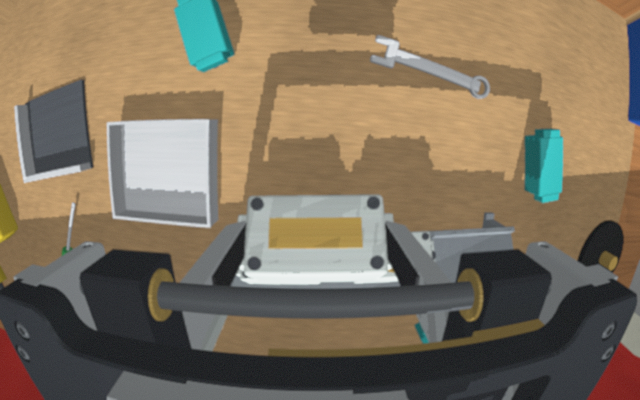

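The picture shows the oblong housing held at (315,230), still tilted, with the tray at (165,170) and the nest at (55,130). Tray centre is ≈(0.518,−0.145) at yaw ≈1°, and nest yaw is ≈9°. Next I carry it over the tray and lower it.

Emit:
move_arm([
  [1,[0,-0.2,0],0.037],
  [1,[0.05,-0.3,0],0],
  [1,[0.05,-0.3,0],0],
  [1,[0.059,-0.3,0.05],0],
  [1,[0,-0.2,0.1],0],
])

```text
time: 8.05
eef_pos: [0.4957, -0.1239, 0.2106]
orientation: [-0.009, 1.0, -0.001, 0.001]
ft_force: [0.5, 1.0, -3.2]
opening: 0.893
gripper_force: 20.2
```

Emit:
move_arm([
  [1,[0,-0.141,0.15],0],
  [1,[0,0,0.25],0],
  [1,[0,0,0.25],0],
  [1,[0,0,0.17],0],
  [1,[0,0,0.08],0],
])

```text
time: 8.68
eef_pos: [0.4949, -0.1425, 0.0732]
orientation: [-0.009, 1.0, 0.001, -0.001]
ft_force: [-0.0, 0.0, -2.9]
opening: 0.893
gripper_force: 20.2
```

Emit:
move_arm([
  [1,[0,0,0.027],0],
  [1,[0,0,0.027],0],
  [1,[0,0,0.013],0],
  [1,[0,0,0],0],
  [1,[0,0,0],0],
], newtons=8)

```text
time: 9.3
eef_pos: [0.496, -0.1437, 0.0653]
orientation: [-0.009, 1.0, -0.0, 0.0]
ft_force: [-0.1, 0.1, -3.3]
opening: 0.894
gripper_force: 8.1
```

Run:
```python
from h import *
b=robot.camera("side");c=robot.camera("wrist")
im=np.zeros((600,440,3),np.uint8); im[:280,:400]=c["pixels"][120:400,120:520]
im[280:600,:440]=cv2.resize(b["pixels"][220:330,270:420],(440,320)); cv2.imwrite("pics/e.png",im[:,:,::-1])
print([(w(r["point"],c).round(4).tolist(),round(r["p"],2)) for r in robot.place_of(c,"housing_plate")[:2]])
```

```text
[([0.5153, -0.1472, 0.0216], 0.76)]
```

View pics/e.png

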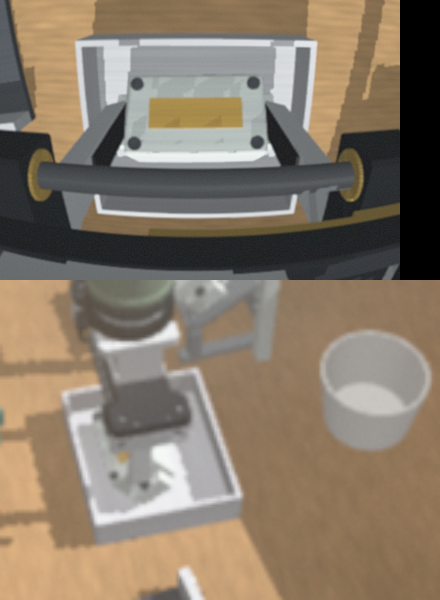

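It is held low in the tray, still tilted and just off the floor. I'll touch down and roll it flat with a +x arc.

Emit:
move_arm([
  [1,[0,0,0.013],0],
  [1,[0,0,0.013],0],
  [1,[-0.01,0,0.01],0],
  [1,[-0.02,0,0.003],0],
  [1,[-0.03,0,0.003],0],
], newtons=8)

```text
time: 10.07
eef_pos: [0.5053, -0.1435, 0.059]
orientation: [-0.009, 1.0, -0.0, 0.0]
ft_force: [-0.1, 0.2, 0.9]
opening: 0.892
gripper_force: 8.0
```

Emit:
move_arm([
  [1,[-0.04,0,0.012],0],
  [1,[-0.04,0,0.018],0],
  [1,[-0.03,0,0.018],0],
  [1,[0,0,0],0],
  [1,[0,0,0],0],
], newtons=6)

```text
time: 10.7
eef_pos: [0.5209, -0.143, 0.0508]
orientation: [-0.009, 1.0, 0.0, -0.0]
ft_force: [-0.1, -0.9, -2.5]
opening: 0.892
gripper_force: 6.0
```

Run:
```python
from h import *
b=robot.camera("side");c=robot.camera("wrist")
im=np.zeros((600,440,3),np.uint8); im[:280,:400]=c["pixels"][120:400,120:520]
im[280:600,:440]=cv2.resize(b["pixels"][220:330,270:420],(440,320)); cv2.imwrite("pics/f.png",im[:,:,::-1])
print(robot.sense()["ft_force"],[(w(r["point"],c).round(4).tolist(),round(r["p"],2)) for r in robot.place_of(c,"housing_plate")[:2]])
```

```text
[-0.66516584  0.10120091 -3.94192393] [([0.5168, -0.1456, 0.0026], 0.97)]
```

View pics/f.png

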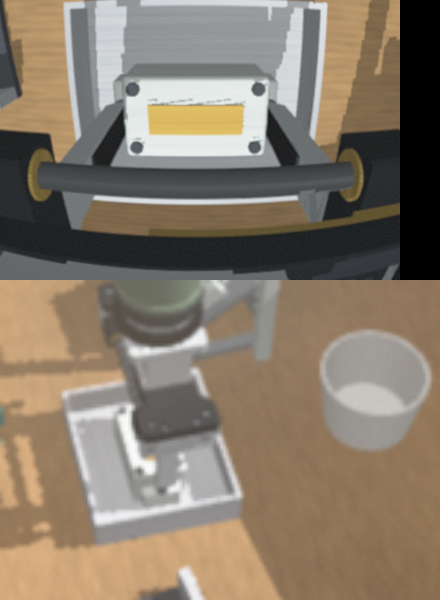

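It now shows the top square to the camera with the −x face visible, so it has rolled flat (origin ≈0.517,−0.146). I release, rise and check.

Emit:
move_arm([
  [0,[0,0,0],0],
  [0,[0,0,0],0],
  [0,[0,0,-0.05],0],
  [0,[0,0,-0.25],0],
  [0,[0,0,-0.3],0],
], newtons=15)

```text
time: 11.48
eef_pos: [0.5206, -0.1428, 0.1421]
orientation: [-0.009, 1.0, 0.0, -0.001]
ft_force: [0.8, -0.3, 0.7]
opening: 0.998
gripper_force: 0.0
```

Emit:
move_arm([
  [0,[0,0,-0.3],0],
  [0,[0,-0.2,-0.25],0],
  [0,[0.1,-0.3,0],0],
  [0,[0.1,-0.3,0],0],
  [0,[0.1,-0.2,0],0],
])

```text
time: 12.1
eef_pos: [0.4785, -0.2959, 0.225]
orientation: [-0.008, 1.0, -0.001, 0.001]
ft_force: [-0.2, 0.4, 0.0]
opening: 1.002
gripper_force: 0.0
```

Run:
```python
from h import *
s=robot.sense(); print(s["time"],s["eef_pos"],s["opening"])
b=robot.camera("side");c=robot.camera("wrist")
save(c,"w3");cv2.imwrite("pics/w3b.png",cv2.resize(c["pixels"][:280,100:540],None,fx=1.8,fy=1.8,interpolation=cv2.INTER_CUBIC)[:,:,::-1])
for q in("housing_plate","pass_nest","nest_home","reject_tray"):print(q,[(w(r["point"],c).round(4).tolist(),round(r["p"],2)) for r in robot.place_of(c,q)[:2]])
obs=[]
for n,cc in(("wrist",c),("side",b)):
    g,bb=blob(cc,np.array([.518,-.145,.046]),n=n)
    if bb: print(n,g,bb[:4]); obs.append(rays([bb[1],bb[2]],cc,n))
if len(obs)>1: print(tri(*zip(*obs)))
```

```text
12.1 [ 0.47846664 -0.29585549  0.22496626] 1.001831554950998
housing_plate [([0.5191, -0.1456, 0.0022], 0.82)]
pass_nest [([0.4665, -0.3652, -0.002], 0.91)]
nest_home [([0.5037, -0.3849, 0.0062], 0.76)]
reject_tray []
wrist [442.37998796 219.72605248] (np.float64(1.4017437807313244), np.float64(443.1792656587473), np.float64(218.57451403887688), 463)
side [320.4067098  273.33286521] (np.float64(116.25410981672842), np.float64(402.4074074074074), np.float64(190.92592592592592), 27)
(array([ 0.43441176, -0.44805442,  0.65190587]), [np.float64(0.11614244978206788), np.float64(0.11614244978206809)])
```

View pics/w3b.png

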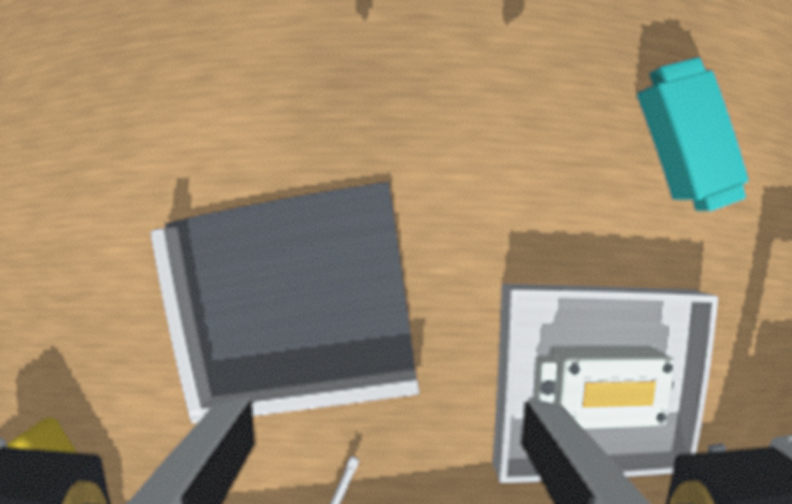

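The picture shows the reject housing flat, tag up, in the tray (crop 620,393). The nest is at crop (290,290), its long fence along the bottom (300,400) and its short fence on the left (180,320). I'll fit the nest's pose from its corners.

Run:
```python
from h import *
c=robot.camera("wrist")
uv=np.array([[390,178],[152,232],[417,393],[193,420]])/1.8+[100,0]
zs=[.008,.034,.034,.034]; L=np.array([[-70,80],[-70,-80],[70,80],[70,-80]])/1e3
W=np.array([onz(u,c,z)[0][:2] for u,z in zip(uv,zs)])
def fit(L,W):
    a,b=L.mean(0),W.mean(0); H=(L-a).T@(W-b); th=np.arctan2(H[0,1]-H[1,0],H[0,0]+H[1,1])
    M=np.array([[np.cos(th),-np.sin(th)],[np.sin(th),np.cos(th)]]); return th,b-M@a,M
for k in([0,1,2,3],[0,1,2]):
    th,t,M=fit(L[k],W[k]); print(th,t,((W[k]-t-L[k]@M.T)*1e3).round(1).tolist(),"home",t+M@[.035,-.018])
print(W.round(4).tolist())
# where the arm must go for the disc
print(robot.sense()["qpos"])
```

```text
0.17121096186533208 [ 0.46773585 -0.35981692] [[-1.4, 0.4], [4.9, 2.4], [-0.1, -3.2], [-3.5, 0.4]] home [ 0.50529088 -0.37159059]
0.18032320850461284 [ 0.46910701 -0.35969586] [[-2.1, 1.0], [2.7, 2.8], [-0.6, -3.8]] home [ 0.50676776 -0.37112684]
[[0.3838, -0.2925], [0.4173, -0.4482], [0.523, -0.2723], [0.5468, -0.4263]]
[-7.02570633e-01  1.81178464e-01  1.57877751e+00  4.31535871e-04
  1.38157315e+00 -2.29266272e+00]
```

```bash
cat > nest.py <<'E'
from h import *
c=robot.camera("wrist"); save(c,"w4")
uv=np.array([[390,178],[152,232],[417,393],[415,380],[165,230]])/1.8+[100,0]
g0=cv2.imread("pics/w3.png",0);g1=cv2.cvtColor(c["pixels"],cv2.COLOR_RGB2GRAY)
p,st,e=cv2.calcOpticalFlowPyrLK(g0,g1,uv.astype(np.float32).reshape(-1,1,2),None,winSize=(15,15))
p=p.reshape(-1,2); print((p-uv).round(1).tolist(),st.ravel())
cv2.cornerSubPix(g1,q:=p.astype(np.float32).reshape(-1,1,2).copy(),(3,3),(-1,-1),(3,20,.01)); print((q.reshape(-1,2)-p).round(1).tolist())
zs=[.008,.034,.034,.034,.034]; L=np.array([[-70,80],[-70,-80],[70,80],[60,80],[-70,-70]])/1e3
W=np.array([onz(u,c,z)[0][:2] for u,z in zip(p,zs)]); print(W.round(4).tolist())
a,b=L.mean(0),W.mean(0); H=(L-a).T@(W-b); th=np.arctan2(H[0,1]-H[1,0],H[0,0]+H[1,1])
M=np.array([[np.cos(th),-np.sin(th)],[np.sin(th),np.cos(th)]]); t=b-M@a
print(th,t,((W-t-L@M.T)*1e3).round(1).tolist(),"home",t+M@[.035,-.018])
print("eef",robot.sense()["eef_pos"])
b=robot.camera("side");s=robot.camera("scene")
for q in("pass_nest","nest_home","reject_tray"):
    for n,cc in(("w",c),("side",b),("scene",s)):print(q,n,[(w(r["point"],cc).round(4).tolist(),round(r["p"],2)) for r in robot.place_of(cc,q)[:1]])
E
python3 nest.py
```

```text
[[-5.8, -2.3], [-5.7, -2.6], [-6.1, -2.2], [-5.7, -2.2], [-5.6, -2.5]] [1 1 1 1 1]
[[1.399999976158142, -0.4000000059604645], [-0.8999999761581421, 0.20000000298023224], [0.6000000238418579, -0.0], [-0.800000011920929, -0.20000000298023224], [-1.100000023841858, -0.5]]
[[0.3812, -0.2993], [0.414, -0.4556], [0.5204, -0.2793], [0.5115, -0.2805], [0.4133, -0.4458]]
0.17834311242217973 [ 0.46700479 -0.36696055] [[-2.8, 1.3], [1.7, 2.6], [-1.3, -3.5], [-0.3, -2.9], [2.7, 2.5]] home [ 0.50464284 -0.37846607]
eef [ 0.47938927 -0.2927031   0.22400784]
pass_nest w [([0.4643, -0.366, 0.0005], 0.95)]
pass_nest side [([0.4627, -0.366, -0.0047], 0.93)]
pass_nest scene [([0.4639, -0.3677, 0.0003], 0.67)]
nest_home w [([0.5028, -0.3796, 0.0049], 0.95)]
nest_home side [([0.507, -0.3833, 0.0078], 0.96)]
nest_home scene [([0.5044, -0.3793, 0.0101], 0.83)]
reject_tray w []
reject_tray side [([0.5171, -0.1439, -0.0042], 0.66)]
reject_tray scene [([0.5157, -0.1425, -0.0006], 0.85)]
```

Emit:
move_arm([
  [0,[-0.25,-0.25,0],0],
  [0,[-0.25,-0.25,0],0],
  [0,[-0.2,0,0],0],
  [0,[0,0,0],0],
  [0,[0,0,0],0],
])

```text
time: 13.68
eef_pos: [0.5844, -0.3667, 0.2235]
orientation: [-0.009, 1.0, 0.0, -0.001]
ft_force: [0.2, 0.6, 0.0]
opening: 1.002
gripper_force: 0.0
```

```bash
cat > rect.py <<'E'
from h import *
c=robot.camera("wrist"); save(c,"w5"); print(robot.sense()["eef_pos"])
n0=np.array([.465,-.3665]); th=.16; M=np.array([[np.cos(th),-np.sin(th)],[np.sin(th),np.cos(th)]])
g=cv2.cvtColor(c["pixels"],cv2.COLOR_RGB2GRAY)
def warp(z,x,y):  # grid in nest guess frame, mm
    X,Y=np.meshgrid(x,y,indexing="ij"); P=np.c_[X.ravel(),Y.ravel()]/1e3@M.T+n0
    uv=proj(np.c_[P,np.full(len(P),z)],c).astype(np.float32)
    return cv2.remap(g,uv[:,0].reshape(X.shape),uv[:,1].reshape(X.shape),1)
x=np.arange(40,90,.5);y=np.arange(-60,75,5.)
A=warp(.034,x,y); y2=np.arange(-100,-50,.5);x2=np.arange(-60,50,5.);B=warp(.034,x2,y2)
for nm,I in(("long",A[:,::4].T),("short",B[::4])):
    print(nm); [print(" ".join(f"{v:3d}" for v in r[::3])) for r in I]
E
python3 rect.py
```

```text
[ 0.58427099 -0.36672747  0.22373883]
long
 74  73  75  73  73  75  75  75  72  72  73  75 111 191 226 226 224 224 226 214 177 166 168 167 162 164 167 163 163 166 168 166 168 171
 73  73  75  74  74  74  76  73  75  74  72  76 115 197 228 228 227 227 229 224 188 170 165 164 167 169 170 170 167 162 168 172 176 171
 72  74  73  75  74  74  73  74  74  76  74  75 104 189 231 229 229 229 232 225 190 163 166 170 171 172 171 169 168 170 170 170 172 174
 75  72  73  74  76  73  74  75  74  74  75  73 108 187 230 231 231 232 231 221 185 167 165 162 167 170 167 163 165 169 167 166 168 168
 75  73  73  76  75  76  75  73  75  75  73  74  99 174 223 231 230 232 229 215 179 155 155 162 165 161 160 164 167 169 167 164 159 158
 75  74  76  76  75  75  76  76  77  75  73  75 102 174 222 229 229 231 227 217 181 161 160 158 158 162 164 161 163 166 166 163 165 167
 74  75  75  77  76  74  78  76  76  76  73  75 107 181 224 230 231 230 227 215 181 164 161 159 160 160 160 164 166 162 161 161 159 160
short
169 168 166 166 168 168 169 171 172 172 171 170 186 218 224 223 224 225 211 165 119  95  75  73  73  73  73  78  93  97  96  98  96  97
168 167 166 167 167 167 168 168 168 168 167 169 189 219 223 224 225 224 213 167 125 112  91  73  70  73  77  91 100  99  98  98 100 100
174 173 172 172 170 170 169 167 165 163 160 162 183 216 224 225 224 225 216 171 129 114  89  73  71  73  78  90  99 101 100  99 100 100
164 165 164 165 164 167 169 167 168 171 168 171 187 217 226 224 225 226 219 170 127 114  92  75  74  73  77  91  99 102 101 101 101 101
171 169 169 169 169 168 168 168 167 167 168 169 186 218 226 226 226 228 218 171 130 114  91  75  73  75  80  89  97 100 102 101 101 101
174 174 173 174 173 175 173 171 172 169 170 172 195 223 227 227 227 228 216 165 125 110  90  75  74  74  73  75  73  74  74  73  74  74
```

The rectified view gives nest yaw 0.16, origin (0.4644,−0.3682) and home (0.5018,−0.3804), with the fence edges sharp. Back to the rack for the round-tag housing.

Emit:
move_arm([
  [0,[0,0,0],-0.039],
  [0,[0,0.25,0],0],
  [0,[0,0.35,0],0],
  [0,[0,0.35,0],0],
  [0,[-0.05,0.35,0],0],
])

```text
time: 14.35
eef_pos: [0.5757, -0.1706, 0.2244]
orientation: [-0.039, 0.999, -0.0, 0.0]
ft_force: [0.9, 0.8, -0.2]
opening: 1.0
gripper_force: 0.0
```

Emit:
move_arm([
  [0,[-0.05,0.35,0],0],
  [0,[-0.05,0.35,0],0],
  [0,[-0.05,0.35,0],0],
  [0,[-0.024,0.35,0],0],
  [0,[0,0.35,0],0],
])

```text
time: 14.98
eef_pos: [0.5816, 0.093, 0.2245]
orientation: [-0.039, 0.999, -0.0, 0.0]
ft_force: [-0.0, 0.6, 0.1]
opening: 0.999
gripper_force: 0.0
```

Emit:
move_arm([
  [0,[0,0.25,0],0],
  [0,[0,0.16,0],0],
  [0,[0,0,0],0],
  [0,[0,0,0],0],
  [0,[0,0,0],0],
])

```text
time: 15.6
eef_pos: [0.5778, 0.1516, 0.224]
orientation: [-0.039, 0.999, -0.0, 0.0]
ft_force: [-0.1, 0.2, -0.3]
opening: 1.002
gripper_force: 0.0
```

Run:
```python
from h import *
s=robot.sense(); print(s["time"],s["eef_pos"],R.from_quat(s["orientation"]).as_matrix()[:2,1])
obs=[]
for n in("wrist","scene","side"):
    c=robot.camera(n); g,b=blob(c,np.array([.5717,.1529,.1033]),n=n)
    if b: print(n,g.round(1),np.round(b[:4],1)); 
    if b and b[0]<6: obs.append(rays([b[1],b[2]],c,n))
p,e=tri(*zip(*obs)); print(p,e)
```

```text
15.6 [0.57775285 0.15162586 0.22395203] [-0.07718637  0.99701661]
wrist [316.7 190.2] [2.000e-01 3.166e+02 1.900e+02 1.120e+03]
scene [373.3 221.8] [  0.6 373.5 221.3  46. ]
side [316.3 181.7] [  0.6 316.8 182.1  57. ]
[0.57160937 0.15257108 0.1039148 ] [np.float64(0.00030714964093347475), np.float64(0.001667482582839723), np.float64(0.0019018610584974663)]
```

Emit:
move_arm([
  [0,[0.009,0.005,0.2],0],
  [0,[0,0,0.2],0],
  [0,[0,0,0.2],0],
  [0,[0,0,0.087],0],
  [0,[0,0,0.04],0],
])

```text
time: 16.38
eef_pos: [0.5763, 0.1534, 0.1143]
orientation: [-0.039, 0.999, -0.0, -0.0]
ft_force: [-0.2, 0.6, 0.2]
opening: 0.997
gripper_force: 0.0
```

Emit:
move_arm([
  [0,[0,0,0],0],
  [1,[0,0,0],0],
  [1,[0,0,0],0],
  [1,[0,0,0],0],
  [1,[0,0,0],0],
], newtons=20)

```text
time: 17.0
eef_pos: [0.5773, 0.1536, 0.1161]
orientation: [-0.04, 0.999, -0.0, 0.001]
ft_force: [-0.5, -1.6, 5.2]
opening: 0.892
gripper_force: 20.0
```

Emit:
move_arm([
  [1,[0,0,-0.05],0],
  [1,[0,0,-0.1],0],
  [1,[0,0,-0.15],0],
  [1,[0,0,-0.2],0],
  [1,[0,0,-0.2],0],
], newtons=20)

```text
time: 17.62
eef_pos: [0.5756, 0.1538, 0.2206]
orientation: [-0.04, 0.999, 0.0, -0.001]
ft_force: [0.3, -0.3, -3.2]
opening: 0.89
gripper_force: 20.0
```

Emit:
move_arm([
  [1,[0.1,-0.1,-0.1],0],
  [1,[0.15,-0.25,0],0],
  [1,[0.15,-0.3,0],0],
  [1,[0.1,-0.3,0],0],
  [1,[0.1,-0.3,0],0],
])

```text
time: 18.25
eef_pos: [0.5004, -0.0413, 0.2352]
orientation: [-0.04, 0.999, 0.0, -0.0]
ft_force: [0.5, -0.7, -2.2]
opening: 0.89
gripper_force: 20.0
```

Emit:
move_arm([
  [1,[0.1,-0.3,0],0],
  [1,[0.1,-0.3,0],0],
  [1,[0.1,-0.3,0],0],
  [1,[0.1,-0.3,0],0],
  [1,[0.005,-0.3,0],0],
])

```text
time: 18.88
eef_pos: [0.4575, -0.2704, 0.2352]
orientation: [-0.039, 0.999, 0.0, -0.0]
ft_force: [1.8, 0.1, -2.2]
opening: 0.894
gripper_force: 20.0
```

Emit:
move_arm([
  [1,[0,-0.3,0],0],
  [1,[0,-0.25,0],0],
  [1,[0,-0.13,0],0],
  [1,[0,0,0],-0.053],
  [1,[0,0,0],0],
])

```text
time: 19.5
eef_pos: [0.4666, -0.3704, 0.2347]
orientation: [-0.081, 0.997, 0.001, -0.0]
ft_force: [-0.3, 0.8, -2.3]
opening: 0.891
gripper_force: 20.0
```

```bash
cat > nf.py <<'E'
from h import *
N=np.array([.4644,-.3682]);th=.16;M=np.array([[np.cos(th),-np.sin(th)],[np.sin(th),np.cos(th)]])
def nf(p): return (M.T@(np.array(p)[:2]-N)*1e3).round(1)
def st():
    s=robot.sense(); y=R.from_quat(s["orientation"]).as_matrix()[:2,1]
    print("t",s["time"],"tcp nest",nf(s["eef_pos"]),"z",s["eef_pos"][2].round(4),"yaw",np.arctan2(-y[0],y[1]).round(3),"F",s["ft_force"].round(1),"open",s["opening"].round(3))
def place(q="housing_disc",names=("wrist","side","scene")):
    for n in names:
        c=robot.camera(n)
        for r in robot.place_of(c,q)[:6]:
            p=w(r["point"],c); 
            if abs(nf(p)).max()<100: print(q,n,nf(p),p[2].round(4),round(r["p"],2))
E
python3 -c "
from nf import *
st();place()"
```

```text
Traceback (most recent call last):
  File "nf.py", line 6, in st
    print("t",s["time"],"tcp nest",nf(s["eef_pos"]),"z",s["eef_pos"][2].round(4),"yaw",np.arctan2(-y[0],y[1]).round(3),"F",s["ft_force"].round(1),"open",s["opening"].round(3))
                                                                                                                                                         ^^^^^^^^^^^^^^^^^^
AttributeError: 'float' object has no attribute 'round'
```

Emit:
move_arm([
  [1,[0,0,0.2],0],
  [1,[0,0,0.25],0],
  [1,[0,0,0.25],0],
  [1,[0,0,0.2],0],
  [1,[0,0,0.13],0],
])

```text
time: 20.12
eef_pos: [0.4662, -0.3695, 0.0787]
orientation: [-0.081, 0.997, 0.001, -0.001]
ft_force: [-0.1, 1.2, -2.1]
opening: 0.892
gripper_force: 20.0
```

```bash
sed -i 's/s\["opening"\].round(3)/round(s["opening"],3)/' nf.py; python3 -c "
from nf import *
st();place();st()"
```

```text
t 20.125 tcp nest [ 1.6 -1.6] z 0.0787 yaw 0.162 F [-0.1  1.2 -2.1] open 0.892
housing_disc wrist [20.5  4.9] 0.0319 0.88
housing_disc side [19.2 -0. ] 0.0309 0.6
housing_disc scene [17.4 -3.8] 0.0314 0.75
t 20.425 tcp nest [ 2.7 -4.4] z 0.0822 yaw 0.162 F [-0.4 -0.  -1. ] open 0.892
```

Emit:
move_arm([
  [1,[0,0,0.02],0],
  [1,[0,0,0.02],0],
  [1,[0,0,0.01],0],
  [1,[0,0,0.01],0],
  [1,[0,0,0],0],
], newtons=12)

```text
time: 21.05
eef_pos: [0.4665, -0.371, 0.0711]
orientation: [-0.081, 0.997, 0.0, -0.0]
ft_force: [0.2, 0.5, -2.1]
opening: 0.894
gripper_force: 12.0
```

```bash
python3 -c "
from nf import *
st();place();st()"
```

```text
t 21.05 tcp nest [ 1.7 -3.1] z 0.0711 yaw 0.162 F [ 0.2  0.5 -2.1] open 0.894
housing_disc wrist [21.4 -0.2] 0.0248 0.7
housing_disc side [20.  -4.8] 0.0259 0.63
housing_disc scene [15.9 -6.9] 0.0211 0.71
t 21.35 tcp nest [ 1.8 -3.3] z 0.0714 yaw 0.162 F [-0.2  0.5 -3.2] open 0.893
```

Emit:
move_arm([
  [1,[0,0,0.01],0],
  [1,[0,0,0.01],0],
  [1,[-0.01,0,0.01],0],
  [1,[-0.02,0,0.006],0],
  [1,[-0.03,0,0.006],0],
], newtons=8)

```text
time: 21.98
eef_pos: [0.4763, -0.3698, 0.0658]
orientation: [-0.081, 0.997, -0.0, 0.001]
ft_force: [0.2, 1.8, 2.7]
opening: 0.894
gripper_force: 8.0
```

```bash
python3 -c "
from nf import *
st();place();st()"
```

```text
t 21.975 tcp nest [11.5 -3.5] z 0.0658 yaw 0.162 F [0.2 1.8 2.7] open 0.894
housing_disc wrist [24.2  3.5] 0.018 0.95
housing_disc side [22.7 -1.2] 0.0134 0.94
housing_disc scene [21.1 -4.3] 0.0145 0.92
t 22.275 tcp nest [11.7 -3.5] z 0.0656 yaw 0.162 F [1.7 2.2 4. ] open 0.894
```

Emit:
move_arm([
  [1,[-0.03,0,0.01],0],
  [1,[-0.03,0,0.015],0],
  [1,[-0.03,0,0.018],0],
  [1,[-0.015,0,0.01],0],
  [1,[0,0,0],0],
], newtons=6)

```text
time: 22.9
eef_pos: [0.4902, -0.3674, 0.0567]
orientation: [-0.081, 0.997, 0.0, -0.001]
ft_force: [-1.5, -0.2, 2.5]
opening: 0.894
gripper_force: 6.0
```

```bash
python3 -c "
from nf import *
st();place();st()"
```

```text
t 22.9 tcp nest [25.6 -3.3] z 0.0567 yaw 0.163 F [-1.5 -0.2  2.5] open 0.894
housing_disc wrist [26.2  4. ] 0.0077 0.8
housing_disc side [26.6 -1.5] 0.0079 0.8
housing_disc scene [23.4 -4. ] 0.003 0.86
t 23.2 tcp nest [26.  -3.2] z 0.0568 yaw 0.162 F [-2.6 -0.5  2.5] open 0.892
```

Flat in the nest near (25,−1) mm; home is (35,−18). I release, back off, then push squarely in +x with the two spread fingertips.

Emit:
move_arm([
  [0,[0,0,0],0],
  [0,[0,0,0],0],
  [0,[0,0,-0.05],0],
  [0,[0,0,-0.2],0],
  [0,[0,0,0],0],
], newtons=20)

```text
time: 23.82
eef_pos: [0.4931, -0.3689, 0.0977]
orientation: [-0.081, 0.997, -0.003, 0.002]
ft_force: [0.3, -0.1, 0.3]
opening: 1.003
gripper_force: 0.0
```

Emit:
move_arm([
  [0.55,[0.2,-0.045,0],0],
  [0.55,[0.17,0,0],0],
  [0.55,[0,0,0],0],
  [0.55,[0,0,0.15],0],
  [0.55,[0,0,0.15],0],
])

```text
time: 24.45
eef_pos: [0.4385, -0.3828, 0.0491]
orientation: [-0.081, 0.997, -0.0, 0.001]
ft_force: [-0.1, 0.5, 0.3]
opening: 0.504
gripper_force: 0.0
```

```bash
python3 -c "
from nf import *
st();place();st()"
```

```text
t 24.45 tcp nest [-27.9 -10.3] z 0.0491 yaw 0.162 F [-0.1  0.5  0.3] open 0.504
housing_disc wrist [25.8  0.7] 0.0055 0.83
housing_disc side [27.1 -4. ] 0.0066 0.58
housing_disc scene [20.5 -2.2] 0.0038 0.74
t 24.75 tcp nest [-28.1 -10.7] z 0.0504 yaw 0.163 F [-0.5 -0.7  0.4] open 0.453
```

Emit:
move_arm([
  [0.55,[-0.04,0,0.027],0],
  [0.55,[-0.05,0,0],0],
  [0.55,[-0.04,0,0],0],
  [0.55,[-0.03,0,0],0],
  [0.55,[-0.02,0,0],0],
])

```text
time: 25.38
eef_pos: [0.4641, -0.3785, 0.0457]
orientation: [-0.081, 0.997, -0.0, -0.0]
ft_force: [-2.7, -0.2, 1.6]
opening: 0.45
gripper_force: 1.2
```

Emit:
move_arm([
  [0.55,[-0.01,0,0],0],
  [0.55,[-0.01,0,0],0],
  [0.55,[0,0,0],0],
  [0.55,[0,0,0],0],
  [0.55,[0,0,0],0],
])

```text
time: 26.0
eef_pos: [0.4663, -0.378, 0.0455]
orientation: [-0.081, 0.997, 0.0, -0.001]
ft_force: [-4.1, -0.1, 3.3]
opening: 0.448
gripper_force: 2.5
```

```bash
python3 -c "
from nf import *
st();place();st()"
```

```text
t 26.0 tcp nest [  0.3 -10. ] z 0.0455 yaw 0.162 F [-4.1 -0.1  3.3] open 0.448
housing_disc wrist [36.9 -1.5] 0.009 0.68
housing_disc side [35.  -5.4] 0.0051 0.66
housing_disc scene [33.7 -4.7] 0.0078 0.85
t 26.3 tcp nest [  0.3 -10. ] z 0.0455 yaw 0.162 F [-5.3 -0.   2.8] open 0.447
```

Emit:
move_arm([
  [0.55,[-0.007,0,0],0],
  [0.55,[-0.007,0,0],0],
  [0.55,[0,0,0],0],
  [0.55,[0,0,0],0],
  [0.55,[0,0,0],0],
])

```text
time: 26.92
eef_pos: [0.4664, -0.3779, 0.0456]
orientation: [-0.081, 0.997, 0.0, -0.003]
ft_force: [-10.4, -0.6, 5.8]
opening: 0.449
gripper_force: 5.3
```

Emit:
move_arm([
  [0.55,[0.1,0,0],0],
  [0.55,[0,0,-0.2],0],
  [1,[0,0.1,-0.167],0],
  [1,[-0.1,0.25,0],0],
  [1,[-0.217,0.223,0],0],
])

```text
time: 27.55
eef_pos: [0.4874, -0.2867, 0.1008]
orientation: [-0.08, 0.997, 0.0, 0.001]
ft_force: [1.0, -1.5, -0.0]
opening: 0.166
gripper_force: 0.0
```

Emit:
move_arm([
  [1,[0,0,0],0],
  [1,[0,0,0.1],0],
  [1,[0,0,0.15],0],
  [1,[0,0,0.1],0],
  [1,[0,0,0.067],0],
])

```text
time: 28.18
eef_pos: [0.4863, -0.2877, 0.0363]
orientation: [-0.08, 0.997, 0.001, -0.001]
ft_force: [0.5, -1.0, 0.0]
opening: 0.002
gripper_force: 0.0
```

```bash
python3 -c "
from nf import *
st();place();st()"
```

```text
t 28.175 tcp nest [34.4 75.9] z 0.0363 yaw 0.161 F [ 0.5 -1.   0. ] open 0.002
housing_disc wrist [37.1  5. ] 0.0065 0.58
housing_disc side [37.9 -4.2] 0.0099 0.89
housing_disc scene [32.9 -4.3] 0.0028 0.74
t 28.475 tcp nest [35.9 75.4] z 0.0388 yaw 0.162 F [-0.  -1.2 -0. ] open 0.005
```

Emit:
move_arm([
  [1,[0,-0.05,0],0],
  [1,[0,-0.04,0],0],
  [1,[0,-0.04,0],0],
  [1,[0,-0.03,0],0],
  [1,[0,-0.02,0],0],
])

```text
time: 29.1
eef_pos: [0.4916, -0.3141, 0.038]
orientation: [-0.081, 0.997, 0.0, -0.0]
ft_force: [-0.3, 2.7, 1.9]
opening: 0.001
gripper_force: 1.3
```

Emit:
move_arm([
  [1,[0,-0.01,0],0],
  [1,[0,-0.01,0],0],
  [1,[0,-0.007,0],0],
  [1,[0,0,0],0],
  [1,[0,0,0],0],
])

```text
time: 29.72
eef_pos: [0.4922, -0.3175, 0.0379]
orientation: [-0.081, 0.997, 0.001, -0.0]
ft_force: [-1.1, 4.4, 4.3]
opening: 0.005
gripper_force: 2.6
```

```bash
python3 -c "
from nf import *
st();place();st()"
```

```text
t 29.725 tcp nest [35.5 45.6] z 0.0379 yaw 0.162 F [-1.1  4.4  4.3] open 0.005
housing_disc wrist [ 35.1 -15.4] 0.0087 0.78
housing_disc side [ 37.1 -18.4] 0.0088 0.57
housing_disc scene [ 34.4 -21.3] 0.0039 0.62
t 30.025 tcp nest [35.5 45.6] z 0.0379 yaw 0.162 F [-1.2  5.   4.6] open 0.007
```

Emit:
move_arm([
  [1,[0,-0.007,0],0],
  [1,[0,-0.007,0],0],
  [1,[0,0,0],0],
  [1,[0,0,0],0],
  [1,[0,0,0],0],
])

```text
time: 30.65
eef_pos: [0.4922, -0.3176, 0.0379]
orientation: [-0.081, 0.997, 0.002, -0.001]
ft_force: [-1.6, 10.1, 7.0]
opening: 0.004
gripper_force: 5.0
```

Both fences reached (force rises with no motion). One confirming x push to square it up.

Emit:
move_arm([
  [1,[0,0.1,0],0],
  [0.8,[0,0,-0.2],0],
  [0.55,[0,0,-0.167],0],
  [0.55,[0.17,-0.25,0],0],
  [0.55,[0.2,-0.26,0],0],
])

```text
time: 31.28
eef_pos: [0.4482, -0.3914, 0.0939]
orientation: [-0.082, 0.997, -0.002, 0.001]
ft_force: [0.5, 0.6, 0.8]
opening: 0.395
gripper_force: 0.0
```

Emit:
move_arm([
  [0.55,[0,0,0],0],
  [0.55,[0,0,0.1],0],
  [0.55,[0,0,0.15],0],
  [0.55,[0,0,0.065],0],
  [0.55,[-0.04,0,0],0],
])

```text
time: 31.9
eef_pos: [0.4533, -0.3872, 0.0441]
orientation: [-0.081, 0.997, 0.001, -0.001]
ft_force: [0.3, 0.1, 0.2]
opening: 0.451
gripper_force: 0.0
```

Emit:
move_arm([
  [0.55,[-0.04,0,0],0],
  [0.55,[-0.03,0,0],0],
  [0.55,[-0.02,0,0],0],
  [0.55,[-0.01,0,0],0],
  [0.55,[0,0,0],0],
])

```text
time: 32.52
eef_pos: [0.4677, -0.387, 0.0463]
orientation: [-0.081, 0.997, -0.0, -0.001]
ft_force: [-4.4, -1.3, 3.9]
opening: 0.453
gripper_force: 2.4
```

Emit:
move_arm([
  [0.55,[-0.007,0,0],0],
  [0.55,[-0.007,0,0],0],
  [0.55,[0,0,0],0],
  [0.55,[0,0,0],0],
  [0.55,[0,0,0],0],
])

```text
time: 33.15
eef_pos: [0.4679, -0.3869, 0.0463]
orientation: [-0.081, 0.997, 0.0, -0.003]
ft_force: [-9.2, -1.0, 7.4]
opening: 0.447
gripper_force: 5.1
```

```bash
python3 -c "
from nf import *
st()"
```

```text
t 33.15 tcp nest [  0.4 -19. ] z 0.0463 yaw 0.162 F [-9.2 -1.   7.4] open 0.447
```

Emit:
move_arm([
  [0.55,[0.1,0,0],0],
  [0.55,[0.05,0,-0.2],0],
  [0.55,[0,0,-0.35],0],
  [0.55,[0,0,-0.35],0],
  [0,[-0.2,0,-0.2],0],
])

```text
time: 33.78
eef_pos: [0.4782, -0.3862, 0.2142]
orientation: [-0.08, 0.997, -0.002, 0.002]
ft_force: [-0.3, -0.9, -0.2]
opening: 0.527
gripper_force: 0.0
```

Emit:
move_arm([
  [0,[-0.3,0.1,0],0],
  [0,[-0.3,0,0],0],
  [0,[0,0,0],0],
  [0,[0,0,0],0],
  [0,[0,0,0],0],
])

```text
time: 34.4
eef_pos: [0.5632, -0.356, 0.2105]
orientation: [-0.08, 0.997, 0.0, -0.0]
ft_force: [-0.3, 0.1, -0.5]
opening: 0.997
gripper_force: 0.0
```

Run:
```python
from nf import *
st();place()
c=robot.camera("wrist"); save(c,"w9")
s=robot.camera("scene")
b=robot.camera("side")
im=np.zeros((600,640,3),np.uint8); im[:300]=c["pixels"][:300]
im[300:,:300]=cv2.resize(s["pixels"][160:290,180:310],(300,300)); im[300:,310:610]=cv2.resize(b["pixels"][130:400,250:420],(300,300))
im[300:,320:]=cv2.resize(s["pixels"][180:300,300:460],(320,300))
cv2.imwrite("pics/g.png",im[:,:,::-1])
g=brass(c["pixels"]); L,k=label(g)
for z,P in((.05,[.5018,-.3804,.05]),(.046,[.518,-.145,.046])):
    gg,bb=blob(c,np.array(P)); print(bb[:4]); e=onz(bb[4].astype(float),c,z); print("tag centre",e.mean(0),"nest",nf(e.mean(0)))
for q in("housing_bare",'wrench','tub','screwdriver','housing_plate'):
    for cc in(s,b): print(q,[(w(r["point"],cc).round(3).tolist(),round(r["p"],2)) for r in robot.place_of(cc,q)[:1]])
# housing top long edge vs fence in rectified nest frame at z=.048
gr=cv2.cvtColor(c["pixels"],cv2.COLOR_RGB2GRAY)
def row(z,pts):
    P=np.array(pts)/1e3@M.T+N; uv=proj(np.c_[P,np.full(len(P),z)],c).astype(np.float32)
    return cv2.remap(gr,uv[:,:1],uv[:,1:],1).ravel()
for y in(-50,-30,10): print(y,"x 4..16",row(.048,[(x,y) for x in np.arange(4,17)]))
```

```text
t 34.4 tcp nest [99.5 -3.7] z 0.2105 yaw 0.161 F [-0.3  0.1 -0.5] open 0.997
housing_disc wrist [ 35.1 -13.8] 0.0097 0.69
housing_disc side [ 35.5 -16.6] 0.0074 0.9
housing_disc scene [ 34.2 -17.3] 0.0018 0.74
(np.float64(0.24330588121936433), np.float64(300.80620985010705), np.float64(124.35438972162741), 934)
tag centre [ 0.50158267 -0.38056136  0.05      ] nest [ 34.7 -18.1]
(np.float64(0.8282699311761267), np.float64(495.7887323943662), np.float64(177.19014084507043), 426)
tag centre [ 0.51698568 -0.14453146  0.046     ] nest [ 87.5 212.4]
housing_bare [([0.605, 0.034, 0.071], 0.81)]
housing_bare [([0.607, 0.032, 0.065], 0.69)]
wrench [([0.521, -0.139, 0.008], 0.63)]
wrench [([0.369, 0.208, 0.0], 0.66)]
tub [([0.735, -0.132, 0.003], 0.96)]
tub [([0.741, -0.135, 0.001], 0.64)]
screwdriver [([0.662, -0.361, -0.001], 0.56)]
screwdriver [([0.668, -0.358, -0.002], 0.88)]
housing_plate [([0.518, -0.139, 0.014], 0.97)]
housing_plate [([0.52, -0.144, 0.001], 0.58)]
-50 x 4..16 [ 71  70  71  73  75  88 125 167 202 213 186 157 142]
-30 x 4..16 [ 70  68  71  69  70  86 126 176 214 233 236 236 236]
10 x 4..16 [ 70  70  70  70  71  87 125 175 218 236 238 238 237]
```

View pics/g.png

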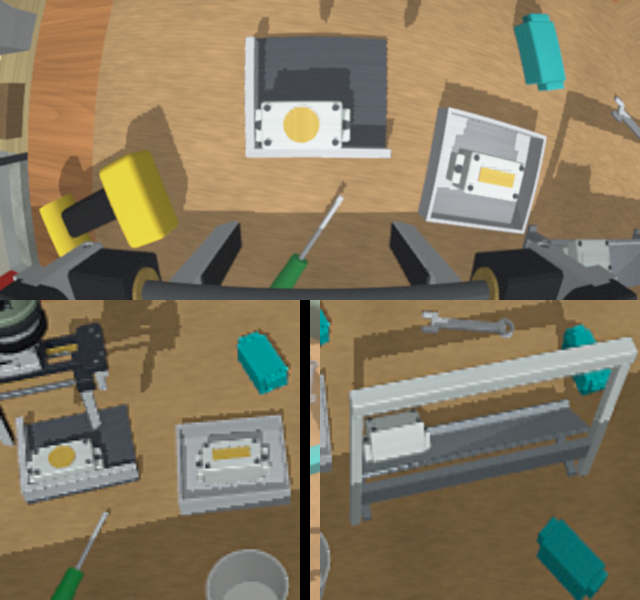

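The picture shows the round-tag housing flush in the fence corner (300,125) and the oblong one flat in the tray (495,178). The bare one is still on the rack (400,435), and the tools and tub are unmoved. The tag centre measures (34.7,−18.1) mm in the nest frame against home (35,−18), and the edge is square to the fence. Handing in.

```bash
python3 -c "
from bench import robot
print(robot.close_job())"
```

```text
the job is handed in; nothing more can be done
None
```

The job is handed in: the round-tag housing is flush in the nest's fence corner (measured within 1 mm of home), the oblong-tag one lies flat, tag up, in the reject tray, and the bare housing, tools and tub did not measurably move; the judge returned no verdict.

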